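# Lay the chasing tools over to the metal rack in reverse order

## Task

Move the four chasing tools from the wooden cradles to the metal rack, one to each pair of notches, in reverse order: the tool that lay nearest the brass knob on the wooden board goes into the notches farthest from the brass knob on the metal rack, and so on down the row. Lay each one level across both rails, with the middle of its bare shank about midway between them, so that it rests down in its notches, and let go of it.

Things in the scene. Friction and masses are not known exactly. Their poses are not given: they have to be found in the camera images.
- ball_punch: Chasing tool with a ball head, 24 mm across, centred at x +76 mm. Round steel shank 12 mm thick, 132 mm long, 16 mm wide cap at the tail. Origin on the shank's axis at mid-shank; x points to the head; spans x -80 to +88 mm. Lies level at the start, axis 36.5 mm above the table. About 190 g, balance within 11 mm of the origin: grip it there, across the shank.
- block_punch: Chasing tool with a 20 mm square block head centred at x +76 mm. Round steel shank 12 mm thick, 132 mm long, 16 mm wide cap at the tail. Origin on the shank's axis at mid-shank; x points to the head; spans x -80 to +86 mm. Lies level at the start, axis 36.5 mm above the table. About 200 g, balance within 11 mm of the origin: grip it there, across the shank.
- blade_punch: Chasing tool with a flat T-shaped blade, 32 mm wide, 5 mm thick, lying flat. Round steel shank 12 mm thick, 132 mm long, 16 mm wide cap at the tail. Origin on the shank's axis at mid-shank; x points to the head; spans x -80 to +90 mm. Lies level at the start, axis 36.5 mm above the table. About 160 g, balance within 11 mm of the origin: grip it there, across the shank.
- point_punch: Chasing tool whose end tapers to a blunt point. Round steel shank 12 mm thick, 132 mm long, 16 mm wide cap at the tail. Origin on the shank's axis at mid-shank; x points to the head; spans x -80 to +101 mm. Lies level at the start, axis 36.5 mm above the table. About 150 g, balance within 11 mm of the origin: grip it there, across the shank.
- wood_board: Brown wooden board, fixed, 125 (x) by 260 (y) by 8 mm, left or right on the bench. Carries the four cradles at y -84, -28, +28, +84 mm in its frame, in any order, x axes as its own; the tools start in them, heads to +x. A brass knob 18 mm wide, 24 mm tall stands at its end, y +121 mm. Origin: centre of its underside, on the table.
- cradle_a: One of four alike fixed pale wooden cradles in a row on wood_board: the one where ball_punch lies at the start. Two V-blocks 18 mm thick at x -45 and +45 mm (72 mm clear between), 49 mm wide in y, tops 39 mm above its underside; the V's, 36 mm wide at the mouth, hold a tool along x. Origin: centre of its underside, 8 mm above the table.
- cradle_b: One of four alike fixed pale wooden cradles in a row on wood_board: the one where block_punch lies at the start. Two V-blocks 18 mm thick at x -45 and +45 mm (72 mm clear between), 49 mm wide in y, tops 39 mm above its underside; the V's, 36 mm wide at the mouth, hold a tool along x. Origin: centre of its underside, 8 mm above the table.
- cradle_c: One of four alike fixed pale wooden cradles in a row on wood_board: the one where blade_punch lies at the start. Two V-blocks 18 mm thick at x -45 and +45 mm (72 mm clear between), 49 mm wide in y, tops 39 mm above its underside; the V's, 36 mm wide at the mouth, hold a tool along x. Origin: centre of its underside, 8 mm above the table.
- cradle_d: One of four alike fixed pale wooden cradles in a row on wood_board: the one where point_punch lies at the start. Two V-blocks 18 mm thick at x -45 and +45 mm (72 mm clear between), 49 mm wide in y, tops 39 mm above its underside; the V's, 36 mm wide at the mouth, hold a tool along x. Origin: centre of its underside, 8 mm above the table.
- metal_rack: Empty metal rack, fixed: plate 120 (x) by 260 (y) by 8 mm, two notched rails 18 mm thick at x -45 and +45 mm, tops 46 mm above the table. V notches 36 mm wide at y -84, -28, +28, +84 mm; a tool laid in them along x rests with its axis 36.5 mm above the table. Brass knob 18 mm wide, 24 mm tall at y +121 mm. Origin: centre of underside, on the table.
Mind the look-alikes: they are no part of the job. What is shaped like the blade_punch but green is not meant.

How it is judged:
At the end, for the whole second after the job is handed in: Each tool is at rest in its own notches of metal_rack, its y there minus its cradle's y on wood_board (within 10 mm), its middle within 15 mm of the rack's x centre line, axis within 6 mm of 36.5 mm height and 0.15 rad of the rack's x (either way round) (((y of cradle_a in the frame of wood_board between -0.09 and -0.078 m and y of ball_punch in the frame of metal_rack between 0.074 and 0.094 m) or (y of cradle_a in the frame of wood_board between -0.034 and -0.022 m and y of ball_punch in the frame of metal_rack between 0.018 and 0.038 m) or (y of cradle_a in the frame of wood_board between 0.022 and 0.034 m and y of ball_punch in the frame of metal_rack between -0.038 and -0.018 m) or (y of cradle_a in the frame of wood_board between 0.078 and 0.09 m and y of ball_punch in the frame of metal_rack between -0.094 and -0.074 m)) and x of ball_punch in the frame of metal_rack between -0.015 and 0.015 m and z of ball_punch in the frame of metal_rack between 0.0305 and 0.0425 m and angle between the x axis of each of ball_punch, block_punch, blade_punch, point_punch and the x axis of metal_rack, either way round below 0.15 rad and linear speed of each of ball_punch, block_punch, blade_punch, point_punch below 0.02 m/s and angular speed of each of ball_punch, block_punch, blade_punch, point_punch below 0.3 rad/s and ((y of cradle_b in the frame of wood_board between -0.09 and -0.078 m and y of block_punch in the frame of metal_rack between 0.074 and 0.094 m) or (y of cradle_b in the frame of wood_board between -0.034 and -0.022 m and y of block_punch in the frame of metal_rack between 0.018 and 0.038 m) or (y of cradle_b in the frame of wood_board between 0.022 and 0.034 m and y of block_punch in the frame of metal_rack between -0.038 and -0.018 m) or (y of cradle_b in the frame of wood_board between 0.078 and 0.09 m and y of block_punch in the frame of metal_rack between -0.094 and -0.074 m)) and x of block_punch in the frame of metal_rack between -0.015 and 0.015 m and z of block_punch in the frame of metal_rack between 0.0305 and 0.0425 m and ((y of cradle_c in the frame of wood_board between -0.09 and -0.078 m and y of blade_punch in the frame of metal_rack between 0.074 and 0.094 m) or (y of cradle_c in the frame of wood_board between -0.034 and -0.022 m and y of blade_punch in the frame of metal_rack between 0.018 and 0.038 m) or (y of cradle_c in the frame of wood_board between 0.022 and 0.034 m and y of blade_punch in the frame of metal_rack between -0.038 and -0.018 m) or (y of cradle_c in the frame of wood_board between 0.078 and 0.09 m and y of blade_punch in the frame of metal_rack between -0.094 and -0.074 m)) and x of blade_punch in the frame of metal_rack between -0.015 and 0.015 m and z of blade_punch in the frame of metal_rack between 0.0305 and 0.0425 m and ((y of cradle_d in the frame of wood_board between -0.09 and -0.078 m and y of point_punch in the frame of metal_rack between 0.074 and 0.094 m) or (y of cradle_d in the frame of wood_board between -0.034 and -0.022 m and y of point_punch in the frame of metal_rack between 0.018 and 0.038 m) or (y of cradle_d in the frame of wood_board between 0.022 and 0.034 m and y of point_punch in the frame of metal_rack between -0.038 and -0.018 m) or (y of cradle_d in the frame of wood_board between 0.078 and 0.09 m and y of point_punch in the frame of metal_rack between -0.094 and -0.074 m)) and x of point_punch in the frame of metal_rack between -0.015 and 0.015 m and z of point_punch in the frame of metal_rack between 0.0305 and 0.0425 m); the robot touches nothing.
It also fails if it takes over 109 s, if anything falls off the work surface, if the arm or the gripper's body presses on something with over 40 N, if the wrist force passes 120 N, or if a joint passes its speed limit or range.

## Robot

A 6-joint arm with a two-finger parallel gripper is mounted at the origin on the work surface. World frame = base frame: x ahead of the robot, y to its left, z up, the work surface at z = 0. Lengths are in m, angles in rad, forces in N, time in s.
With the tool pointing down it reaches from about 0.35 to 0.8 m from the base axis. Payload 7.3 kg.
Tool frame: the origin (TCP) lies at the very end of the fingers, on their centre line; the grasp point (between the pads) lies 19 mm behind it; z points along the fingers, y is the line along which they close (so a half turn about z gives the same grasp; the last joint's range is limited). The gripper opens to 85 mm and grips with 20 to 120 N. Pads are 22 mm wide; open, the fingers measure 114 mm over their backs; the gripper's body (76 mm by 85 mm) begins 54 mm behind the grasp point. The pads swing forward as they close: fully open they stand 13 mm farther back than shut.
Start: joints at [1.057, 0.342, 1.524, -0, 1.275, -0.146], TCP at [0.189, 0.49, 0.231] pointing down, gripper open.
Joint ranges: [-2.53, 2.53], [-0.77, 2.02], [0.04, 2.7], [-1, 4.14], [0.28, 2.66], [-3.11, 3.11]. Speed limits (rad/s): [2.57, 2.57, 3.14, 3.14, 3.14, 3.14].

## Interface

Orientations are given as a 3x3 rotation matrix whose columns are the frame's x, y, z axes.
In Python, from workcell import robot, optics, sign_off gives the robot as it stands. The module is installed in compiled form; this text tells all that it offers.
- The arm moves only by the shell command python3 -m handwheel 'ROWS' [FORCE]. ROWS is JSON, one flat list of numbers, 7 for each row, row after row: the opening, from -1 (shut) to 1 (fully open), then the shift along the tool's x, y, z in units of 0.025 m (1.0 is 0.025 m), then the turn, a rotation vector about the tool's x, y, z in units of 5 degrees (1.0 is 5 degrees). A call has 1 to 5 rows; each row shifts and turns the commanded pose from where the row before left it, along the tool's axes as they then stand; what a row does not reach is not made up. A row lasts 1/12 s, in which the tool goes at most 41.7 mm and 7.16 degrees, less where a joint would pass 70% of its speed; a pose out of reach is approached as far as the arm can. A call with a number of a shift or a turn outside -1 to 1 is refused whole. A call with a gripper value outside its range is refused whole. The fingers move at their own pace and stop on an object; FORCE is the grip in N (left out, the last holds). Time passes only in rows, so rows that do not move let the fingers close. It gives the time, the measured TCP pose, the force, the opening and the grip force at its end, in the units of the state.
- robot.get_state(): the state, without advancing time (a new reading comes with each control period).
- optics.grab_frame(name): name is "side" or "top" or "wrist"; returns a dict with "color" (400x640x3 uint8, red, green, blue), "range_z" (400x640 float32, m along the optical axis (not along the pixel's ray), 0 where there is no reading), "mtx" (3x3 intrinsics, pixels), "D" ([k1, k2, p1, p2, k3] as OpenCV has them; the pictures are not rectified), "extrinsics" (4x4, takes a point from world to camera coordinates). Camera axes: x right, y up, looking along -z (the intrinsics and any distortion apply to the point x, -y, -z); pixel columns grow to the right and rows downward; lengths in m; the calibration is good to about 2 mm. A picture is of the moment at which its call begins.
- sign_off(): hands the job in; it is judged then, once.
Trained networks look in a picture, given as the dict that the camera call returned (one of the last four; its "shot" number tells which), for a name from the list of things; names that differ only in an ending like _2 or _b are one class to them, and where a whole thing is asked for, a point or a joint stands for the part that bears it (a point fixed in the world has none). Each returns a list of dicts, best first, with "confidence" (0 to 1); they miss things now and then, are a little off and sometimes report something else, mostly with a low value. They report only what shows in the picture. A call takes as long as a camera call. They do not tell look-alikes from the thing itself.
- optics.trace(picture, query): "pixels" (400x640 bool, what is visible of it).
- optics.spot_point(picture, query): "centre" ([x, y, z] in m, in world coordinates, good to about 4 mm: a listed point, or the origin of a listed thing).
The state is a dict: "time": time; "qpos": joint angles; "dq": joint speeds; "effort": joint torques, N m; "eef_pos": TCP position; "orientation": TCP orientation; "contact_force": force on the tool from outside, world axes, zero at the start; "wrist_torque": the same for the moment, N m; "gripper_width": finger opening in m; "grip_force": force on a finger pad.
Only numpy, scipy, OpenCV 4.12 (cv2) and the standard library are available. Lean on these libraries where they do the work, as an engineer would, in place of code of your own. Each camera call takes 0.05 s, during which the arm holds its last target. There are 200 camera calls.

## Working session

There is one attempt and no reset: what is moved stays moved. The work goes in short steps, Python scripts to look and compute and a shell command to move; the robot and the scene stay as the last step left them, time stands still between calls to the robot, and variables do not carry over. Pictures are saved under pics/ and viewed, at most 14 in all, crops included, and the job is handed in when it is done.

```bash
mkdir -p pics
cat > h.py <<'E'
import numpy as np, cv2
from workcell import robot, optics
def save(p,n): cv2.imwrite('pics/'+n, p['color'][:,:,::-1])
def world(p,mask):
    v,u=np.nonzero(mask&(p['range_z']>0)); d=p['range_z'][v,u]
    n=cv2.undistortPoints(np.stack([u,v],1).astype(float).reshape(-1,1,2),np.array(p['mtx']),np.array(p['D'])).reshape(-1,2)
    c=np.stack([n[:,0]*d,-n[:,1]*d,-d,np.ones_like(d)])
    return (np.linalg.inv(np.array(p['extrinsics']))@c)[:3].T
E
python3 - <<'E'
from h import *
p=optics.grab_frame('top'); save(p,'top1.png')
for q in ['ball_punch','block_punch','blade_punch','point_punch','wood_board','metal_rack']:
    for r in optics.spot_point(p,q)[:3]: print(q,np.round(r['centre'],4),round(r['confidence'],2))
p2=optics.grab_frame('side'); save(p2,'side1.png')
s=robot.get_state(); print({k:np.round(v,3) for k,v in s.items()})
E
```

```text
ball_punch [ 0.5043 -0.2577  0.0345] 0.61
ball_punch [ 0.4916 -0.2292 -0.0008] 0.22
ball_punch [ 0.4927 -0.202   0.0373] 0.21
block_punch [ 0.4919 -0.2035  0.0357] 0.83
blade_punch [ 0.5146 -0.311   0.0334] 0.67
point_punch [ 0.4788 -0.1473  0.0375] 0.78
wood_board [ 0.4955 -0.2281 -0.002 ] 0.86
metal_rack [ 0.4981  0.2239 -0.0038] 0.55
{'time': np.float64(0.4), 'qpos': array([ 1.057,  0.342,  1.524, -0.   ,  1.275, -0.146]), 'dq': array([-0.001,  0.   , -0.001, -0.   , -0.001, -0.001]), 'effort': array([-1.0000e-03, -4.3314e+01, -2.4599e+01, -0.0000e+00,  2.0000e-03,
       -0.0000e+00]), 'eef_pos': array([0.189, 0.49 , 0.231]), 'orientation': array([[-0.933,  0.36 , -0.   ],
       [ 0.36 ,  0.933, -0.   ],
       [ 0.   , -0.   , -1.   ]]), 'contact_force': array([-1.038,  0.173,  0.042]), 'wrist_torque': array([0.034, 0.014, 0.026]), 'grip_force': np.float64(0.0), 'gripper_width': np.float64(0.085)}
```

View pics/top1.png

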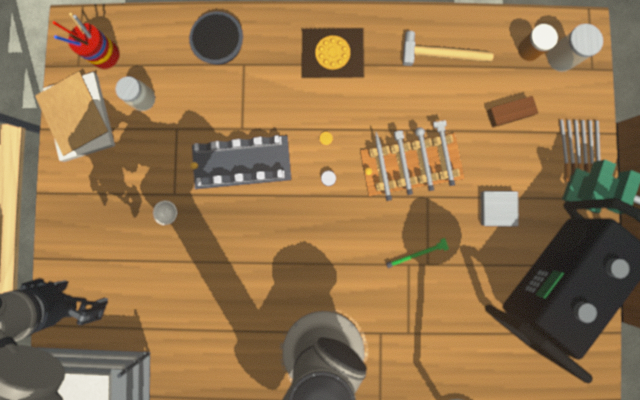

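View pics/side1.png

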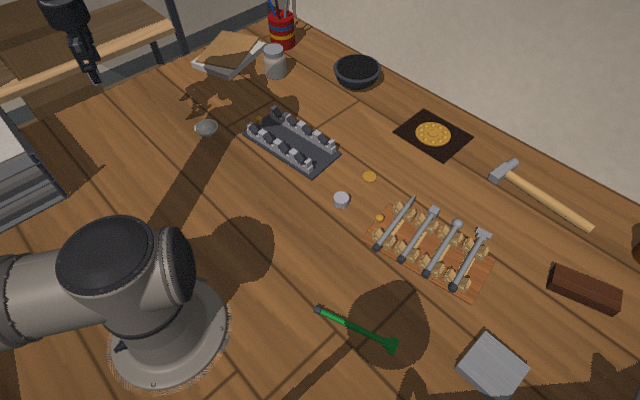

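The top view shows the wooden board at (412,160), with its knob at (368,171), the left (+y) end. From the knob the order is point, block, ball, blade. The metal rack is at (241,161), and the side view shows its knob at (258,122), again the left end. The green look-alike is at (418,253). Next I'll measure both frames.

Run:
```python
from h import *
for cam in ['top','side']:
    p=optics.grab_frame(cam)
    for q in ['metal_rack','wood_board','ball_punch','block_punch','blade_punch','point_punch']:
        r=optics.trace(p,q)
        if not r: print(cam,q,'none'); continue
        m=r[0]['pixels']; w=world(p,m); 
        if q in('metal_rack','wood_board'):
            k=(w[:,2]>-0.005)&(w[:,2]<0.06); b=cv2.minAreaRect(w[k][:,:2].astype(np.float32))
            hsv=cv2.cvtColor(p['color'],cv2.COLOR_RGB2HSV); v,u=np.nonzero(m); 
            yl=m&(hsv[...,0]>18)&(hsv[...,0]<32)&(hsv[...,1]>150)
            print(cam,q,r[0]['confidence'],b,'yellow',yl.sum(),np.median(world(p,yl),0) if yl.any() else '')
        else:
            k=w[:,2]>0.03; w=w[k]; vx,vy,x0,y0=cv2.fitLine(w[:,:2].astype(np.float32),cv2.DIST_HUBER,0,.01,.01).ravel()
            print(cam,q,len(w),np.round([x0,y0],4),np.degrees(np.arctan2(vy,vx)),np.round(np.median(w,0),4))
p=optics.grab_frame('side')
cv2.imwrite('pics/rack.png',cv2.resize(p['color'][90:190,230:360,::-1],None,fx=5,fy=5,interpolation=cv2.INTER_CUBIC))
for q in ['metal_rack','wood_board']:
    for r in optics.spot_point(p,q)[:1]: print(q,np.round(r['centre'],4))
```

```text
top metal_rack 0.89 ((0.4995281398296356, 0.22740058600902557), (0.12594401836395264, 0.26278647780418396), 5.911844253540039) yellow 34 [0.4844272  0.344741   0.02936105]
top wood_board 0.68 ((0.49520885944366455, -0.23194102942943573), (0.12654997408390045, 0.2645242214202881), 10.83967399597168) yellow 41 [ 0.47247487 -0.11161631  0.02950078]
top ball_punch 244 [ 0.4979 -0.2574] 10.827056 [ 0.5221 -0.2527  0.042 ]
top block_punch 328 [ 0.4962 -0.2017] 11.168205 [ 0.4957 -0.2024  0.0427]Traceback (most recent call last):
  File "<stdin>", line 14, in <module>
cv2.error: OpenCV(4.12.0) /io/opencv/modules/imgproc/src/linefit.cpp:50: error: (-215:Assertion failed) count > 0 in function 'fitLine2D_wods'
```

```bash
python3 -m handwheel '[1,0,0,0,0,0,-1, 1,0,0,0,0,0,-1, 1,0,0,0,0,0,-1, 1,0,0,0,0,0,-1, 1,0,0,0,0,0,-1]' 60
python3 -m handwheel '[1,0,0,0,0,0,-0.6, 1,-0.9,-1,0,0,0,0, 1,-0.9,-1,0,0,0,0, 1,-0.9,-1,0,0,0,0, 1,-0.9,-1,0,0,0,0]'
python3 -m handwheel '[1,-0.9,-1,0,0,0,0, 1,-0.9,-1,0,0,0,0, 1,-0.9,-1,0,0,0,0, 1,-0.9,-1,0,0,0,0, 1,-0.9,-1,0,0,0,0]'
python3 -m handwheel '[1,-0.9,-1,0,0,0,0, 1,-0.9,-1,0,0,0,0, 1,-0.9,-1,0,0,0,0, 1,0,0,0,0,0,0, 1,0,0,0,0,0,0]'
python3 - <<'E'
from h import *
p=optics.grab_frame('wrist'); save(p,'w1.png')
s=robot.get_state(); print(s['time'],s['eef_pos'],np.round(s['orientation'],3).tolist())
for q in ['metal_rack']:
    r=optics.spot_point(p,q); print(q,[(np.round(a['centre'],4),a['confidence']) for a in r[:2]])
    r=optics.trace(p,q)
    if r:
        m=r[0]['pixels']; w=world(p,m); print(len(w),cv2.minAreaRect(w[(w[:,2]<.06)&(w[:,2]>-.005)][:,:2].astype(np.float32)))
        np.save('rackw.npy',w)
E
```

```text
time: 1.12
eef_pos: [0.1888, 0.4899, 0.2313]
orientation: [[-0.997, -0.073, 0.0], [-0.073, 0.997, 0.0], [-0.0, 0.0, -1.0]]
contact_force: [0.9, -0.3, 0.6]
gripper_width: 0.0851
grip_force: 0.0
time: 1.53
eef_pos: [0.2909, 0.4005, 0.2314]
orientation: [[-0.993, -0.122, 0.0], [-0.122, 0.993, 0.0], [-0.0, 0.0, -1.0]]
contact_force: [0.5, 0.6, 0.1]
gripper_width: 0.0855
grip_force: 0.0
time: 1.95
eef_pos: [0.418, 0.2897, 0.2315]
orientation: [[-0.993, -0.121, 0.0], [-0.121, 0.993, 0.0], [-0.0, 0.0, -1.0]]
contact_force: [0.6, 1.4, 1.0]
gripper_width: 0.0856
grip_force: 0.0
time: 2.37
eef_pos: [0.4939, 0.2234, 0.2309]
orientation: [[-0.993, -0.117, -0.001], [-0.117, 0.993, 0.0], [0.001, 0.0, -1.0]]
contact_force: [-0.3, 0.3, 0.1]
gripper_width: 0.0856
grip_force: 0.0
2.4167 [0.49294883 0.22435547 0.23102228] [[-0.993, -0.119, -0.001], [-0.119, 0.993, 0.0], [0.001, 0.0, -1.0]]
metal_rack [(array([ 0.4984,  0.2292, -0.0018]), 0.75)]
22452 ((0.5046238899230957, 0.22664278745651245), (0.13542015850543976, 0.26618728041648865), 5.946824073791504)
```

View pics/w1.png

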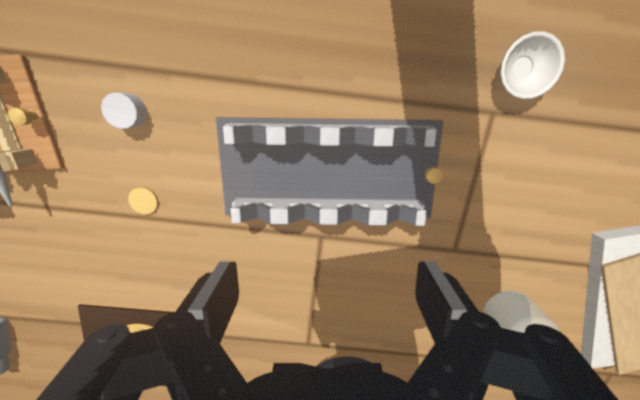

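Wrist view: the rack is at (330,170), with its knob at (434,175), on the +y side as expected. Next I'll fit the rack's height profile to the depth points.

```bash
cat > fit.py <<'E'
from h import *
from scipy.optimize import minimize
def hrack(x,y):
    dy=np.min(np.abs(y[:,None]-np.array([-84,-28,28,84])/1e3),1)
    rail=(np.abs(np.abs(x)-.045)<.009)&(np.abs(y)<.115)
    h=np.where(rail,np.minimum(.046,.028+dy),.008)
    return np.where((np.abs(x)<.06)&(np.abs(y)<.13),h,0)
def fit(w,s0):
    w=w[(w[:,2]>-.01)&(w[:,2]<.06)]; w=w[np.random.default_rng(0).permutation(len(w))[:6000]]
    def c(s):
        a=np.radians(s[2]); d=w[:,:2]-s[:2]/1e3
        x=d@[np.cos(a),np.sin(a)]; y=d@[-np.sin(a),np.cos(a)]
        return np.minimum(np.abs(w[:,2]-s[3]/1e3-hrack(x,y)),.008).mean()*1e3
    best=min((minimize(c,np.array(s0)+[i,j,0,0],method='Nelder-Mead',options=dict(initial_simplex=np.array(s0)+[i,j,0,0]+np.vstack([np.zeros(4),np.diag([4,4,2,2])]))) for i in(-4,2) for j in(-4,3)),key=lambda r:r.fun)
    return best.x,best.fun
E
python3 - <<'E'
from fit import *
w=np.load('rackw.npy'); print('wrist',fit(w,[500,227,6.5,0]))
p=optics.grab_frame('top'); w=world(p,optics.trace(p,'metal_rack')[0]['pixels']); print('top',len(w),fit(w,[500,227,6.5,0]))
E
```

```text
wrist (array([498.0158994 , 225.16658262,   6.00125055,  -0.93724955]), np.float64(1.416027188889053))
top 3333 (array([4.97146525e+02, 2.26205093e+02, 5.66389688e+00, 3.36414829e-01]), np.float64(2.00950606928781))
```

```bash
python3 -m handwheel '[1,0,-1,0,0,0,-0.4, 1,0,-1,0,0,0,-0.4, 1,0,-1,0,0,0,0, 1,0,-1,0,0,0,0, 1,0,-1,0,0,0,0]'
python3 -m handwheel '[1,0,-1,0,0,0,0, 1,0,-1,0,0,0,0, 1,0,-1,0,0,0,0, 1,0,-1,0,0,0,0, 1,0,-1,0,0,0,0]'
python3 -m handwheel '[1,0.7,-1,0,0,0,0, 1,0.7,-1,0,0,0,0, 1,0.7,-1,0,0,0,0, 1,0.7,-1,0,0,0,0, 1,0.7,-1,0,0,0,0]'
python3 -m handwheel '[1,0,-1,0,0,0,0, 1,0,-1,0,0,0,0, 1,0,-1,0,0,0,0, 1,0,0,0,0,0,0, 1,0,0,0,0,0,0]'
python3 - <<'E'
from h import *
p=optics.grab_frame('wrist'); save(p,'w2.png')
s=robot.get_state(); print(s['time'],s['eef_pos'],np.round(s['orientation'],3).tolist())
for q in ['ball_punch','block_punch','blade_punch','point_punch']:
    r=optics.spot_point(p,q); print(q,[(np.round(a['centre'],4),round(a['confidence'],2)) for a in r[:2]])
    r=optics.trace(p,q)
    for a in r[:1]:
        w=world(p,a['pixels']); w=w[w[:,2]>.03]
        if len(w)<20: continue
        vx,vy,x0,y0=cv2.fitLine(w[:,:2].astype(np.float32),cv2.DIST_HUBER,0,.01,.01).ravel()
        t=(w[:,:2]-[x0,y0])@[vx,vy]; print(len(w),x0,y0,np.degrees(np.arctan2(vy,vx)),'ends',np.percentile(t,[1,99]))
E
```

```text
time: 3.03
eef_pos: [0.5137, 0.1015, 0.2316]
orientation: [[-0.981, -0.192, 0.0], [-0.192, 0.981, 0.0], [-0.0, 0.0, -1.0]]
contact_force: [0.1, -0.1, -0.1]
gripper_width: 0.0852
grip_force: 0.0
time: 3.45
eef_pos: [0.5377, -0.0213, 0.2316]
orientation: [[-0.982, -0.191, 0.0], [-0.191, 0.982, 0.0], [-0.0, 0.0, -1.0]]
contact_force: [-0.2, 0.4, -0.8]
gripper_width: 0.0852
grip_force: 0.0
time: 3.87
eef_pos: [0.4749, -0.1607, 0.2316]
orientation: [[-0.982, -0.191, 0.0], [-0.191, 0.982, -0.0], [-0.0, -0.0, -1.0]]
contact_force: [0.1, -0.3, 0.6]
gripper_width: 0.0852
grip_force: 0.0
time: 4.28
eef_pos: [0.4898, -0.2341, 0.2311]
orientation: [[-0.982, -0.189, -0.0], [-0.189, 0.982, 0.001], [0.0, 0.001, -1.0]]
contact_force: [-0.5, 0.2, 0.2]
gripper_width: 0.0853
grip_force: 0.0
4.3333 [ 0.48968943 -0.23326615  0.23114213] [[-0.982, -0.19, -0.0], [-0.19, 0.982, 0.001], [0.0, 0.001, -1.0]]
ball_punch [(array([ 0.5003, -0.257 ,  0.0343]), 0.72)]
1646 0.5016916 -0.25892806 10.973834 ends [-0.07723827  0.08222372]
block_punch [(array([ 0.4885, -0.2033,  0.0369]), 0.9)]
1733 0.49411616 -0.20404471 10.750386 ends [-0.08020252  0.08200411]
blade_punch []
1818 0.5233496 -0.31090677 10.706287 ends [-0.08666224  0.08262417]
point_punch [(array([ 0.4766, -0.153 ,  0.0373]), 0.74)]
```

View pics/w2.png

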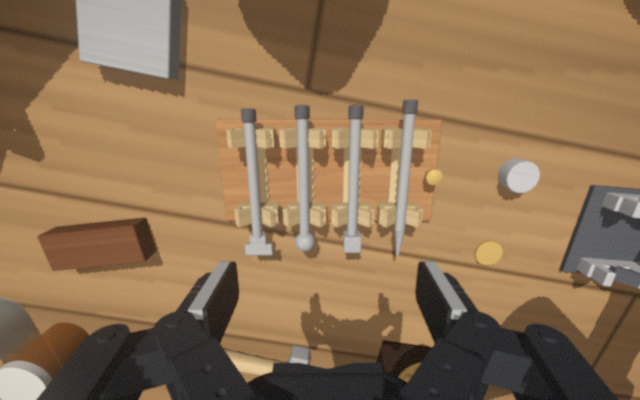

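Wrist view, left to right: blade (258,180), ball (303), block (355), point (405), then the board's knob at (434,177). The board centre is about (0.4976, -0.2308) with yaw 10.8°, and the rack is about (0.498, 0.2255) with yaw 5.9°. I'll start with the point_punch, using a half-open gripper to clear its neighbours.

```bash
cat > go.py <<'E'
import sys; from h import *
B=dict(point=(.4819,-.1483),block=(.4924,-.2033),ball=(.5028,-.2583),blade=(.5133,-.3133))
R=dict(point=(.5066,.1419),block=(.5009,.1976),ball=(.4951,.2534),blade=(.4894,.3091))
def to(which,name):
    s=robot.get_state(); O=np.array(s['orientation']); p=np.array(s['eef_pos'])
    yaw=np.degrees(np.arctan2(-O[1,0],-O[0,0])); t=np.array([*(B if which=='B' else R)[name],p[2]])
    a=np.radians(10.8 if which=='B' else 5.9)
    X=np.array([[-np.cos(a),-np.sin(a)],[-np.sin(a),np.cos(a)]])  # rows: tool x,y after turn
    print('t',round(s['time'],2),'z',round(p[2],4),'yaw',round(yaw,2),'turn units',round((yaw-(10.8 if which=='B' else 5.9))/5,2),
      'shift after turn',np.round(X@(t-p)[:2]/.025,2),'down to .019',round((p[2]-.019)/.025,2),'F',np.round(s['contact_force'],1),'w',round(s['gripper_width'],4),'tilt',np.round(O[:2,2],3))
if __name__=='__main__': to(*sys.argv[1:3])
E
python3 -m handwheel '[0,-0.1,0.9,0,0,0,0, 0,-0.1,0.9,0,0,0,0, 0,-0.1,0.8,0.5,0,0,0, 0,0,0.8,1,0,0,0, 0,0,0,1,0,0,0]' 80 | grep -E 'eef|time'
python3 -m handwheel '[0,0,0,1,0,0,0, 0,0,0,1,0,0,0, 0,0,0,1,0,0,0, 0,0,0,0,0,0,0, 0,0,0,0,0,0,0]'
python3 go.py B point
python3 - <<'E'
from h import *
p=optics.grab_frame('wrist'); save(p,'w3.png')
E
```

```text
time: 5.15
eef_pos: [0.4808, -0.1463, 0.169]
time: 5.57
eef_pos: [0.4805, -0.1489, 0.0933]
orientation: [[-0.982, -0.19, -0.002], [-0.19, 0.982, 0.001], [0.002, 0.002, -1.0]]
contact_force: [1.1, -0.3, 1.2]
gripper_width: 0.0429
grip_force: 0.0
t 5.57 z 0.0933 yaw 10.93 turn units 0.03 shift after turn [-0.06  0.01] down to .019 2.97 F [ 1.1 -0.3  1.2] w 0.0429 tilt [-0.002  0.001]
```

View pics/w3.png

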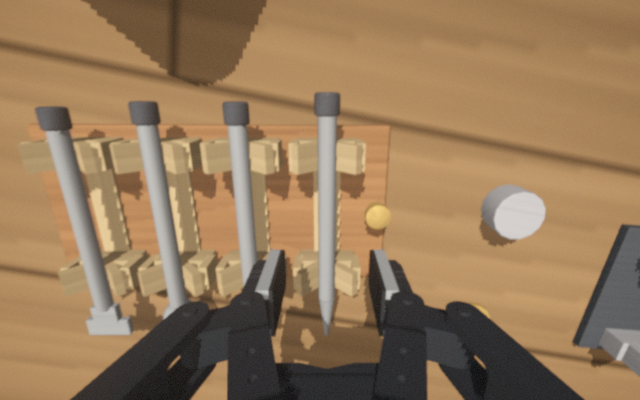

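The wrist view shows the point tool's shank at column 327, centred between the fingers at about 275 and 380. I'll descend, grip and lift.

```bash
python3 -m handwheel '[0,0,0,0.8,0,0,0, 0,0,0,0.8,0,0,0, 0,0,0,0.7,0,0,0, 0,0,0,0.6,0,0,0, 0,0,0,0,0,0,0]' 80
python3 -m handwheel '[-1,0,0,0,0,0,0, -1,0,0,0,0,0,0, -1,0,0,0,0,0,0, -1,0,0,0,0,0,0, -1,0,0,0,0,0,0]' 80
python3 -m handwheel '[-1,0,0,-0.4,0,0,0, -1,0,0,-0.8,0,0,0, -1,0,0,-0.9,0,0,0, -1,0,0,-0.9,0,0,0, -1,0,0,-0.9,0,0,0]' 80
python3 go.py R point
```

```text
time: 6.03
eef_pos: [0.4821, -0.1498, 0.0215]
orientation: [[-0.982, -0.189, 0.002], [-0.189, 0.982, -0.001], [-0.002, -0.001, -1.0]]
contact_force: [0.2, -0.5, 0.6]
gripper_width: 0.0425
grip_force: 0.0
time: 6.45
eef_pos: [0.4816, -0.1488, 0.023]
orientation: [[-0.982, -0.189, 0.002], [-0.189, 0.982, 0.0], [-0.002, -0.0, -1.0]]
contact_force: [0.0, 5.0, 6.0]
gripper_width: 0.0092
grip_force: 78.1
time: 6.87
eef_pos: [0.4808, -0.1494, 0.121]
orientation: [[-0.982, -0.19, 0.001], [-0.19, 0.982, -0.0], [-0.0, -0.001, -1.0]]
contact_force: [0.6, -0.2, -2.2]
gripper_width: 0.0093
grip_force: 78.2
t 6.87 z 0.121 yaw 10.93 turn units 1.01 shift after turn [-2.22 11.48] down to .019 4.08 F [ 0.6 -0.2 -2.2] w 0.0093 tilt [ 0.001 -0.   ]
```

```bash
python3 -m handwheel '[-1,0,0,0,0,0,1, -1,-0.2,0.6,0,0,0,0, -1,-0.2,1,0,0,0,0, -1,-0.2,1,0,0,0,0, -1,-0.2,1,0,0,0,0]' >/dev/null
python3 -m handwheel '[-1,-0.2,1,0,0,0,0, -1,-0.2,1,0,0,0,0, -1,-0.2,1,0,0,0,0, -1,-0.2,1,0,0,0,0, -1,-0.2,1,0,0,0,0]' >/dev/null
python3 -m handwheel '[-1,-0.2,1,0,0,0,0, -1,-0.2,1,0,0,0,0, -1,0,0.9,0,0,0,0, -1,0,0,0,0,0,0, -1,0,0,0,0,0,0]' 
python3 go.py R point
python3 - <<'E'
from h import *
p=optics.grab_frame('wrist'); save(p,'w4.png')
r=optics.trace(p,'point_punch')
if r:
    w=world(p,r[0]['pixels']); w=w[w[:,2]>.08]; print(len(w)); 
    u,s,v=np.linalg.svd(w-w.mean(0),full_matrices=False); t=(w-w.mean(0))@v[0]; print(w.mean(0),v[0],np.percentile(t,[1,99]))
E
```

```text
time: 8.12
eef_pos: [0.5059, 0.1431, 0.1198]
orientation: [[-0.994, -0.106, 0.001], [-0.106, 0.994, -0.0], [-0.001, -0.0, -1.0]]
contact_force: [0.9, 0.3, -2.4]
gripper_width: 0.009
grip_force: 78.4
t 8.12 z 0.1198 yaw 6.07 turn units 0.03 shift after turn [-0.02 -0.05] down to .019 4.03 F [ 0.9  0.3 -2.4] w 0.009 tilt [ 0.001 -0.   ]
7296
[0.4733537  0.13942332 0.13714197] [ 0.99461843  0.10349035 -0.00489129] [-0.05237964  0.08072177]
```

View pics/w4.png

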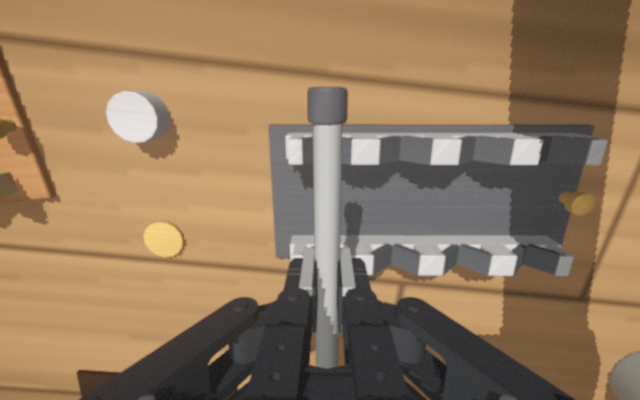

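The view shows the tool gripped level, with the rack's end notches below it at (325,150) and (325,250). Its middle is about 4 mm toward the robot, so I'll correct that and lower it.

```bash
python3 -m handwheel '[-1,-0.15,0,0.9,0,0,0, -1,0,0,0.9,0,0,0, -1,0,0,0.9,0,0,0, -1,0,0,0.6,0,0,0, -1,0,0,0.5,0,0,0]' 
python3 -m handwheel '[-1,0,0,0,0,0,0, -0.4,0,0,0,0,0,0, 0,0,0,0,0,0,0, 0,0,0,0,0,0,0, 0,0,0,0,0,0,0]' 
python3 -m handwheel '[0,0,0,-0.7,0,0,0, 0,0,0,-1,0,0,0, 0,0,0,-1,0,0,0, 0,0,0,-1,0,0,0, 0,0,0,0,0,0,0]'|grep eef
python3 - <<'E'
from h import *
p=optics.grab_frame('wrist'); save(p,'w5.png')
r=optics.trace(p,'point_punch')
if r:
    w=world(p,r[0]['pixels']); w=w[w[:,2]>.02]; print(len(w)); 
    u,s,v=np.linalg.svd(w-w.mean(0),full_matrices=False); t=(w-w.mean(0))@v[0]; print(w.mean(0),v[0],np.percentile(t,[1,99]))
E
python3 go.py B block
```

```text
time: 8.63
eef_pos: [0.5095, 0.1415, 0.023]
orientation: [[-0.995, -0.101, -0.001], [-0.101, 0.995, 0.0], [0.001, 0.0, -1.0]]
contact_force: [-18.7, 28.2, 39.6]
gripper_width: 0.0093
grip_force: 84.0
time: 9.05
eef_pos: [0.5102, 0.1423, 0.0244]
orientation: [[-0.995, -0.103, 0.001], [-0.103, 0.995, 0.0], [-0.001, -0.0, -1.0]]
contact_force: [0.2, 0.0, 1.3]
gripper_width: 0.0428
grip_force: 0.0
eef_pos: [0.5126, 0.143, 0.1214]
3353
[0.49437411 0.14040607 0.0402148 ] [ 0.99450278  0.10426591 -0.00963555] [-0.06996087  0.10070143]
t 9.57 z 0.1175 yaw 5.92 turn units -0.98 shift after turn [  3.3  -13.46] down to .019 3.94 F [ 0.3 -0.8  0. ] w 0.0426 tilt [0.003 0.   ]
```

View pics/w5.png

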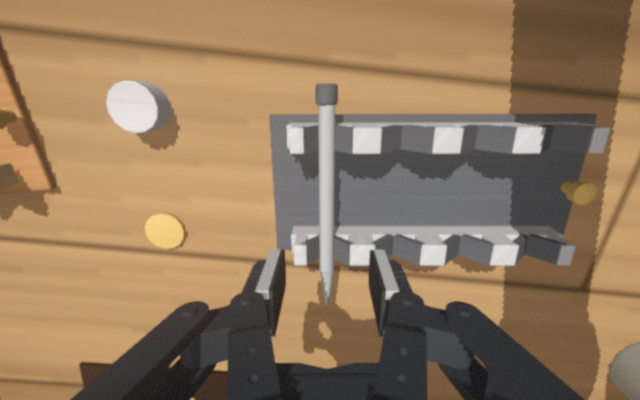

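The point_punch is down in the end notches: shank at column 326, cap at (326,93). The measured middle is about 2 mm from target. Next is the block_punch, with a gentler lowering.

```bash
python3 -m handwheel '[0,0,0,0,0,0,-1, 0,0.3,-1,0,0,0,0, 0,0.3,-1,0,0,0,0, 0,0.3,-1,0,0,0,0, 0,0.3,-1,0,0,0,0]' >/dev/null
python3 -m handwheel '[0,0.3,-1,0,0,0,0, 0,0.3,-1,0,0,0,0, 0,0.3,-1,0,0,0,0, 0,0.3,-1,0,0,0,0, 0,0.3,-1,0,0,0,0]' >/dev/null
python3 -m handwheel '[0,0.3,-1,0,0,0,0, 0,0.3,-1,0,0,0,0, 0,0.1,-1,0,0,0,0, 0,0,-0.7,0,0,0,0, 0,0,0,0,0,0,0]' >/dev/null
python3 -m handwheel '[0,0,-0.3,0,0,0,0, 0,0,0,0,0,0,0]'
python3 go.py B block
```

```text
time: 10.98
eef_pos: [0.4876, -0.1927, 0.1155]
orientation: [[-0.982, -0.189, -0.001], [-0.189, 0.982, 0.001], [0.001, 0.001, -1.0]]
contact_force: [-0.6, 0.3, 0.3]
gripper_width: 0.0427
grip_force: 0.0
t 10.98 z 0.1155 yaw 10.91 turn units 0.02 shift after turn [-0.11 -0.45] down to .019 3.86 F [-0.6  0.3  0.3] w 0.0427 tilt [-0.001  0.001]
```

```bash
python3 -m handwheel '[0,0,-0.45,0,0,0,0, 0,0,0,0.9,0,0,0, 0,0,0,0.9,0,0,0, 0,0,0,0.9,0,0,0, 0,0,0,0.6,0,0,0]' | grep eef
python3 -m handwheel '[0,0,0,0.5,0,0,0, 0,0,0,0,0,0,0, -1,0,0,0,0,0,0, -1,0,0,0,0,0,0, -1,0,0,0,0,0,0]' 80|grep eef
python3 -m handwheel '[-1,0,0,0,0,0,0, -1,0,0,0,0,0,0, -1,0,0,-0.4,0,0,0, -1,0,0,-0.8,0,0,0, -1,0,0,-0.9,0,0,0]' 80
python3 -m handwheel '[-1,0,0,-0.9,0,0,0, -1,0,0,-0.9,0,0,0, -1,0,0,0,0,0,1, -1,0,0,0,0,0,0]' 
python3 go.py R block
```

```text
eef_pos: [0.4894, -0.2028, 0.0319]
eef_pos: [0.4908, -0.2039, 0.0224]
time: 12.23
eef_pos: [0.489, -0.2029, 0.0739]
orientation: [[-0.982, -0.189, -0.003], [-0.189, 0.982, 0.002], [0.002, 0.002, -1.0]]
contact_force: [0.3, -0.2, -1.6]
gripper_width: 0.0094
grip_force: 78.1
time: 12.57
eef_pos: [0.4905, -0.2038, 0.1207]
orientation: [[-0.995, -0.1, 0.003], [-0.1, 0.995, -0.001], [-0.002, -0.002, -1.0]]
contact_force: [-0.2, 0.5, -0.9]
gripper_width: 0.0093
grip_force: 78.1
t 12.57 z 0.1207 yaw 5.75 turn units -0.03 shift after turn [-2.06 15.93] down to .019 4.07 F [-0.2  0.5 -0.9] w 0.0093 tilt [ 0.003 -0.001]
```

```bash
cat > tool.py <<'E'
import sys; from go import *
def run(name,zmin):
    p=optics.grab_frame('wrist'); r=optics.trace(p,name+'_punch'); n=np.array(R[name]); s=robot.get_state()
    for a in r[:1]:
        w=world(p,a['pixels']); w=w[(w[:,2]>zmin)&(np.abs(w[:,1]-n[1])<.025)]; m=w.mean(0)
        v=np.linalg.svd(w-m,full_matrices=False)[2][0]; v*=np.sign(v[0]); t=(w-m)@v
        o=m+v*(np.percentile(t,1)+.08); print(len(w),'origin',np.round(o,4),'err mm',np.round((o[:2]-n)*1e3,1),'yaw',np.degrees(np.arctan2(v[1],v[0])),'slope',v[2],'tcp',s['eef_pos'])
    return p
if __name__=='__main__': run(sys.argv[1],float(sys.argv[2]))
E
python3 -m handwheel '[-1,-0.2,1,0,0,0,0, -1,-0.2,1,0,0,0,0, -1,-0.2,1,0,0,0,0, -1,-0.2,1,0,0,0,0, -1,-0.2,1,0,0,0,0]' >/dev/null
python3 -m handwheel '[-1,-0.2,1,0,0,0,0, -1,-0.2,1,0,0,0,0, -1,-0.2,1,0,0,0,0, -1,-0.2,1,0,0,0,0, -1,-0.2,1,0,0,0,0]' >/dev/null
python3 -m handwheel '[-1,0,1,0,0,0,0, -1,0,1,0,0,0,0, -1,0,1,0,0,0,0, -1,0,1,0,0,0,0, -1,0,1,0,0,0,0]' >/dev/null
python3 -m handwheel '[-1,0,0.9,0,0,0,0, -1,0,0,0,0,0,0, -1,0,0,0,0,0,0]' >/dev/null
python3 go.py R block; python3 tool.py block 0.08
```

```text
t 14.07 z 0.1181 yaw 6.17 turn units 0.05 shift after turn [-0.13 -0.02] down to .019 3.97 F [ 0.4 -0.3 -2.4] w 0.009 tilt [-0.002 -0.001]
6895 origin [0.4995 0.1975 0.136 ] err mm [-1.4 -0.1] yaw 6.036624469220355 slope -0.012310270656058078 tcp [0.49829416 0.19634781 0.11834556]
```

```bash
python3 -m handwheel '[-1,0,0,0.9,0,0,0, -1,0,0,0.9,0,0,0, -1,0,0,0.9,0,0,0, -1,0,0,0.5,0,0,0, -1,0,0,0.3,0,0,0]' | grep -E 'eef|contact'
python3 -m handwheel '[-1,0,0,0.15,0,0,0, -1,0,0,0,0,0,0, -0.4,0,0,0,0,0,0, 0,0,0,0,0,0,0, 0,0,0,0,0,0,0]' | grep -E 'eef|contact|width'
python3 -m handwheel '[0,0,0,-0.7,0,0,0, 0,0,0,-1,0,0,0, 0,0,0,-1,0,0,0, 0,0,0,-1,0,0,0, 0,0,0,0,0,0,-1]'|grep eef
python3 tool.py block 0.02
python3 go.py B ball
```

```text
eef_pos: [0.4978, 0.1955, 0.0294]
contact_force: [-0.6, -0.6, -1.2]
eef_pos: [0.4996, 0.1971, 0.0287]
contact_force: [-0.3, 0.7, -0.1]
gripper_width: 0.0424
eef_pos: [0.5017, 0.1979, 0.1258]
3389 origin [0.5011 0.1973 0.0411] err mm [ 0.2 -0.3] yaw 6.083039676980919 slope 0.010282644582841664 tcp [0.4996059  0.1972975  0.12200309]
t 15.52 z 0.122 yaw 11.01 turn units 0.04 shift after turn [  3.29 -17.93] down to .019 4.12 F [-0.4  0.7 -1.1] w 0.0424 tilt [0.004 0.001]
```

The block_punch is placed within 1 mm. Ball_punch next.

```bash
python3 -m handwheel '[0,0.3,-1,0,0,0,0, 0,0.3,-1,0,0,0,0, 0,0.3,-1,0,0,0,0, 0,0.3,-1,0,0,0,0, 0,0.3,-1,0,0,0,0]' >/dev/null
python3 -m handwheel '[0,0.3,-1,0,0,0,0, 0,0.3,-1,0,0,0,0, 0,0.3,-1,0,0,0,0, 0,0.3,-1,0,0,0,0, 0,0.3,-1,0,0,0,0]' >/dev/null
python3 -m handwheel '[0,0.3,-1,0,0,0,0, 0,0,-1,0,0,0,0, 0,0,-1,0,0,0,0, 0,0,-1,0,0,0,0, 0,0,-1,0,0,0,0]' >/dev/null
python3 -m handwheel '[0,0,-1,0,0,0,0, 0,0,-1,0,0,0,0, 0,0,-0.9,0,0,0,0, 0,0,0,0,0,0,0, 0,0,0,0,0,0,0]'
python3 go.py B ball
```

```text
time: 17.18
eef_pos: [0.502, -0.2585, 0.1191]
orientation: [[-0.983, -0.186, -0.001], [-0.186, 0.983, 0.001], [0.001, 0.001, -1.0]]
contact_force: [-0.7, 0.4, 0.2]
gripper_width: 0.0428
grip_force: 0.0
t 17.18 z 0.1191 yaw 10.72 turn units -0.02 shift after turn [-0.03  0.  ] down to .019 4.0 F [-0.7  0.4  0.2] w 0.0428 tilt [-0.001  0.001]
```

```bash
python3 -m handwheel '[0,0.1,0,0.9,0,0,0, 0,0,0,0.9,0,0,0, 0,0,0,0.9,0,0,0, 0,0,0,0.7,0,0,0, 0,0,0,0.5,0,0,0]' | grep eef
python3 -m handwheel '[0,0,0,0,0,0,0, -1,0,0,0,0,0,0, -1,0,0,0,0,0,0, -1,0,0,0,0,0,0, -1,0,0,0,0,0,0]' 80|grep eef
python3 -m handwheel '[-1,0,0,0,0,0,0, -1,0,0,-0.4,0,0,0, -1,0,0,-0.8,0,0,0, -1,0,0,-0.9,0,0,0, -1,0,0,-0.9,0,0,0]' 80
python3 -m handwheel '[-1,0,0,-0.9,0,0,0, -1,0,0,0,0,0,1, -1,0,0,0,0,0,0]' | grep -E 'force|width'
python3 go.py R ball
```

```text
eef_pos: [0.4988, -0.2563, 0.0205]
eef_pos: [0.501, -0.259, 0.0239]
time: 18.43
eef_pos: [0.4994, -0.2579, 0.0984]
orientation: [[-0.982, -0.189, -0.002], [-0.189, 0.982, 0.001], [0.001, 0.002, -1.0]]
contact_force: [0.6, -0.4, -2.0]
gripper_width: 0.009
grip_force: 78.1
contact_force: [-0.3, -0.2, -1.8]
gripper_width: 0.009
grip_force: 78.1
t 18.68 z 0.1219 yaw 5.75 turn units -0.03 shift after turn [-1.89 20.39] down to .019 4.12 F [-0.3 -0.2 -1.8] w 0.009 tilt [ 0.002 -0.001]
```

```bash
python3 -m handwheel '[-1,-0.2,1,0,0,0,0, -1,-0.2,1,0,0,0,0, -1,-0.2,1,0,0,0,0, -1,-0.2,1,0,0,0,0, -1,-0.2,1,0,0,0,0]' >/dev/null
python3 -m handwheel '[-1,-0.2,1,0,0,0,0, -1,-0.2,1,0,0,0,0, -1,-0.2,1,0,0,0,0, -1,-0.2,1,0,0,0,0, -1,-0.1,1,0,0,0,0]' >/dev/null
python3 -m handwheel '[-1,0,1,0,0,0,0, -1,0,1,0,0,0,0, -1,0,1,0,0,0,0, -1,0,1,0,0,0,0, -1,0,1,0,0,0,0]' >/dev/null
python3 -m handwheel '[-1,0,1,0,0,0,0, -1,0,1,0,0,0,0, -1,0,1,0,0,0,0, -1,0,1,0,0,0,0, -1,0,1,0,0,0,0]' >/dev/null
python3 -m handwheel '[-1,0,0.4,0,0,0,0, -1,0,0,0,0,0,0, -1,0,0,0,0,0,0]' >/dev/null
python3 go.py R ball; python3 tool.py ball 0.08
```

```text
t 20.6 z 0.1195 yaw 6.06 turn units 0.03 shift after turn [-0.04 -0.  ] down to .019 4.02 F [-0.6  0.1 -1.3] w 0.009 tilt [-0.002 -0.001]
6734 origin [0.4965 0.2533 0.1359] err mm [ 1.4 -0.1] yaw 5.967062164757358 slope -0.012292216861729722 tcp [0.494535   0.25251991 0.11973802]
```

```bash
python3 -m handwheel '[-1,0,0,0.9,0,0,0, -1,0,0,0.9,0,0,0, -1,0,0,0.9,0,0,0, -1,0,0,0.5,0,0,0, -1,0,0,0.3,0,0,0]' | grep -E 'eef|contact'
python3 -m handwheel '[-1,0,0,0.2,0,0,0, -1,0,0,0,0,0,0, -0.4,0,0,0,0,0,0, 0,0,0,0,0,0,0, 0,0,0,0,0,0,0]' | grep -E 'eef|contact|width'
python3 -m handwheel '[0,0,0,-0.7,0,0,0, 0,0,0,-1,0,0,0, 0,0,0,-1,0,0,0, 0,0,0,-1,0,0,0, 0,0,0,0,0,0,-1]'|grep eef
python3 tool.py ball 0.02
python3 go.py B blade
```

```text
eef_pos: [0.494, 0.2519, 0.0307]
contact_force: [-0.5, 0.4, -2.5]
eef_pos: [0.4956, 0.2539, 0.0287]
contact_force: [0.8, 0.2, 0.1]
gripper_width: 0.0424
eef_pos: [0.4976, 0.2549, 0.1261]
3305 origin [0.4976 0.2533 0.0409] err mm [ 2.5 -0.1] yaw 6.013255873048576 slope 0.008767103402200474 tcp [0.49551695 0.25408825 0.12210557]
t 22.05 z 0.1221 yaw 11.01 turn units 0.04 shift after turn [  3.55 -22.43] down to .019 4.12 F [-0.1  0.5 -0.4] w 0.0424 tilt [0.004 0.001]
```

The ball_punch is placed. Blade_punch next.

```bash
python3 -m handwheel '[0,0.3,-1,0,0,0,0, 0,0.3,-1,0,0,0,0, 0,0.3,-1,0,0,0,0, 0,0.3,-1,0,0,0,0, 0,0.3,-1,0,0,0,0]' >/dev/null
python3 -m handwheel '[0,0.3,-1,0,0,0,0, 0,0.3,-1,0,0,0,0, 0,0.3,-1,0,0,0,0, 0,0.3,-1,0,0,0,0, 0,0.3,-1,0,0,0,0]' >/dev/null
python3 -m handwheel '[0,0.3,-1,0,0,0,0, 0,0.2,-1,0,0,0,0, 0,0,-1,0,0,0,0, 0,0,-1,0,0,0,0, 0,0,-1,0,0,0,0]' >/dev/null
python3 -m handwheel '[0,0,-1,0,0,0,0, 0,0,-1,0,0,0,0, 0,0,-1,0,0,0,0, 0,0,-1,0,0,0,0, 0,0,-1,0,0,0,0]' >/dev/null
python3 -m handwheel '[0,0,-1,0,0,0,0, 0,0,-1,0,0,0,0, 0,0,-0.4,0,0,0,0, 0,0,0,0,0,0,0, 0,0,0,0,0,0,0]'
python3 go.py B blade
```

```text
time: 24.13
eef_pos: [0.5144, -0.3121, 0.1192]
orientation: [[-0.982, -0.188, -0.001], [-0.188, 0.982, 0.002], [0.001, 0.002, -1.0]]
contact_force: [-0.5, 0.5, -0.3]
gripper_width: 0.0426
grip_force: 0.0
t 24.13 z 0.1192 yaw 10.83 turn units 0.01 shift after turn [ 0.05 -0.04] down to .019 4.01 F [-0.5  0.5 -0.3] w 0.0426 tilt [-0.001  0.002]
```

```bash
python3 -m handwheel '[0,0.1,0,0.9,0,0,0, 0,0,0,0.9,0,0,0, 0,0,0,0.9,0,0,0, 0,0,0,0.7,0,0,0, 0,0,0,0.5,0,0,0]' | grep eef
python3 -m handwheel '[0,0,0,0,0,0,0, -1,0,0,0,0,0,0, -1,0,0,0,0,0,0, -1,0,0,0,0,0,0, -1,0,0,0,0,0,0]' 80|grep eef
python3 -m handwheel '[-1,0,0,0,0,0,0, -1,0,0,-0.4,0,0,0, -1,0,0,-0.8,0,0,0, -1,0,0,-0.9,0,0,0, -1,0,0,-0.9,0,0,0]' 80
python3 -m handwheel '[-1,0,0,-0.9,0,0,0, -1,0,0,0,0,0,1, -1,0,0,0,0,0,0]' | grep -E 'force|width'
python3 go.py R blade
```

```text
eef_pos: [0.5115, -0.3105, 0.0207]
eef_pos: [0.5133, -0.3137, 0.0241]
time: 25.38
eef_pos: [0.5118, -0.3127, 0.0984]
orientation: [[-0.982, -0.189, -0.001], [-0.189, 0.982, 0.001], [0.001, 0.002, -1.0]]
contact_force: [0.5, -0.6, -1.5]
gripper_width: 0.009
grip_force: 78.2
contact_force: [-0.0, -0.2, -1.6]
gripper_width: 0.0091
grip_force: 78.1
t 25.63 z 0.1221 yaw 5.75 turn units -0.03 shift after turn [-1.63 24.87] down to .019 4.12 F [-0.  -0.2 -1.6] w 0.0091 tilt [ 0.002 -0.002]
```

```bash
python3 -m handwheel '[-1,-0.2,1,0,0,0,0, -1,-0.2,1,0,0,0,0, -1,-0.2,1,0,0,0,0, -1,-0.2,1,0,0,0,0, -1,-0.2,1,0,0,0,0]' >/dev/null
python3 -m handwheel '[-1,-0.2,1,0,0,0,0, -1,-0.2,1,0,0,0,0, -1,-0.2,1,0,0,0,0, -1,0,1,0,0,0,0, -1,0,1,0,0,0,0]' >/dev/null
python3 -m handwheel '[-1,0,1,0,0,0,0, -1,0,1,0,0,0,0, -1,0,1,0,0,0,0, -1,0,1,0,0,0,0, -1,0,1,0,0,0,0]' >/dev/null
python3 -m handwheel '[-1,0,1,0,0,0,0, -1,0,1,0,0,0,0, -1,0,1,0,0,0,0, -1,0,1,0,0,0,0, -1,0,1,0,0,0,0]' >/dev/null
python3 -m handwheel '[-1,0,1,0,0,0,0, -1,0,1,0,0,0,0, -1,0,1,0,0,0,0, -1,0,1,0,0,0,0, -1,0,0.9,0,0,0,0]' >/dev/null
python3 -m handwheel '[-1,0,0,0,0,0,0, -1,0,0,0,0,0,0]' >/dev/null
python3 go.py R blade; python3 tool.py blade 0.08
```

```text
t 27.88 z 0.1192 yaw 6.15 turn units 0.05 shift after turn [-0.09 -0.07] down to .019 4.01 F [ 0.   0.1 -1.4] w 0.0093 tilt [-0.002 -0.001]
6652 origin [0.4905 0.3106 0.1355] err mm [1.1 1.5] yaw 6.00756190143852 slope -0.009453252683948001 tcp [0.48747389 0.30924069 0.11944875]
```

```bash
python3 -m handwheel '[-1,0,0,0.9,0,0,0, -1,0,0,0.9,0,0,0, -1,0,0,0.9,0,0,0, -1,0,0,0.5,0,0,0, -1,0,0,0.3,0,0,0]' | grep -E 'eef|contact'
python3 -m handwheel '[-1,0,0,0.2,0,0,0, -1,0,0,0,0,0,0, -0.5,0,0,0,0,0,0, -0.5,0,0,0,0,0,0, -0.5,0,0,0,0,0,0]' | grep -E 'eef|contact|width'
python3 -m handwheel '[-0.5,0,0,-0.7,0,0,0, -0.5,0,0,-1,0,0,0, -0.5,0,0,-1,0,0,0, -0.5,0,0,-1,0,0,0, -0.5,0,0,-1,0,0,0]'|grep eef
python3 -m handwheel '[-0.5,0.5,-1,-1,0,0,0, -0.5,0.5,-1,-1,0,0,0, -0.5,0.5,-1,-1,0,0,0, -0.5,0,0,0,0,0,0, -0.5,0,0,0,0,0,0]'|grep eef
python3 - <<'E'
from tool import *
for n in R: p=run(n,.02)
save(p,'w6.png')
E
```

```text
eef_pos: [0.4871, 0.3082, 0.0306]
contact_force: [1.1, 0.4, -1.5]
eef_pos: [0.4887, 0.3104, 0.0287]
contact_force: [-0.3, -0.0, -0.2]
gripper_width: 0.0215
eef_pos: [0.4881, 0.3102, 0.1472]
eef_pos: [0.4591, 0.2311, 0.2226]
1539 origin [0.505  0.1428 0.04  ] err mm [-1.6  0.9] yaw 5.7471945742426565 slope -0.010143557621068161 tcp [0.45840646 0.23188538 0.22009497]
1290 origin [0.5008 0.1977 0.0402] err mm [-0.1  0.1] yaw 5.679445946700766 slope -0.009134323294376375 tcp [0.45817379 0.23211626 0.21912352]
1633 origin [0.4975 0.2526 0.0408] err mm [ 2.4 -0.8] yaw 5.408503239643954 slope 0.009685731749463628 tcp [0.45816009 0.23212557 0.21898466]
1792 origin [0.4925 0.3086 0.0399] err mm [ 3.1 -0.5] yaw 6.969966519262694 slope -0.012833428712289817 tcp [0.45824775 0.23201651 0.21920776]
```

View pics/w6.png

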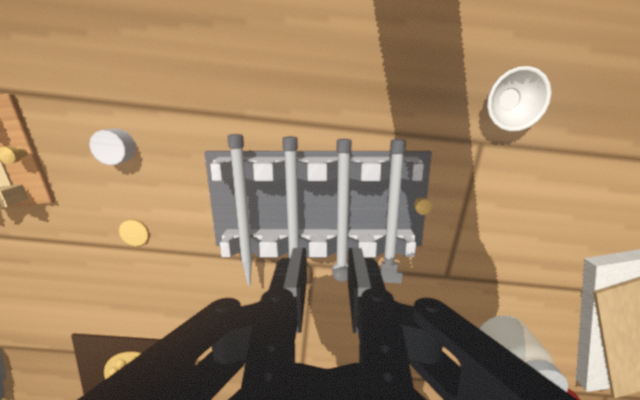

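All four tools rest in their notches: point at column 240, block at 291, ball at 343 and blade at 396, next to the knob at (424,206). The arm is clear of them.

```bash
python3 -c "
from workcell import sign_off; print(sign_off())"
```

```text
the job is handed in; nothing more can be done
None
```

All four tools are in the metal rack's notches in reverse order, each measured within about 3 mm of its target; the arm is clear and the job is handed in, with no verdict shown.

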